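# Show the pantry helper which tin goes where

## Task

Press the red call button right down and let it come up again, then point out the stray yellow tin that stands on the shelf board: hold the fingertips about 3 cm above the middle of its lid for two seconds without touching it. Then point in the same way at the middle of the empty bay with the yellow liner in the rack, and finish still pointing there. Do not touch the rack or any tin, and do not bring the fingertips down over any other tin.

Things in the scene. Friction and masses are not known exactly. Their poses are not given: they have to be found in the camera images.
- call (a joint): travel of the red call button, m: 0 up, 0.006 fully down; it needs about 5 N at the bottom and springs back up
- call_top (a point): centre of the top face of the red call button, a 36 mm round cap on a white housing that is fixed to the shelf board; it is pressed straight down
- corn_can: the stray tin: loose, upright on the shelf board, yellow label with a green band and a yellow lid, 66 mm across, 100 mm tall; origin at the centre of its underside, z up
- corn_can_top (a point): centre of the stray yellow tin's lid, 100 mm above its origin
- soup_can: another loose tin, upright on the shelf board, white label with a red band and a white lid, 66 mm across, 100 mm tall; origin at the centre of its underside
- soup_can_top (a point): centre of the white tin's lid
- rack: black steel two-tier can rack, fixed, 114 mm deep (x) by 420 mm long (y), its end frames about 132 mm high; four bays 100 mm apart along its y on the upper tier: three hold lying tins whose tops are 176 mm above the shelf board, one is empty. The lower tier, below the upper deck, is packed with fixed tins. Origin on the shelf board under its middle
- liner: yellow flat plastic liner in the empty bay, fixed on the upper tier, 66 mm (x) by 88 mm (y) by 3 mm, moves from bay to bay between runs; origin at the centre of its underside
- empty_bay (a point): centre of the liner's upper face, the middle of the empty bay, 122 mm above the shelf board; the tins in the neighbouring bays stand 54 mm higher, with about 57 mm between their end faces and this point, measured along the rack's y
- red_can: loose tin with a red label and white band lying along the rack's y in an upper bay, 66 mm across, 85 mm long; origin on its underside below its middle
- red_can_top (a point): topmost point of the red tin at its middle, 66 mm above its origin
- green_can: loose tin with a green label and white band lying along the rack's y in an upper bay, 66 mm across, 85 mm long; origin on its underside below its middle
- green_can_top (a point): topmost point of the green tin at its middle, 66 mm above its origin
- blue_can: loose tin with a blue label and white band lying along the rack's y in an upper bay, 66 mm across, 85 mm long; origin on its underside below its middle
- blue_can_top (a point): topmost point of the blue tin at its middle, 66 mm above its origin
There are look-alikes about, which are no part of the job. What is shaped like the green_can but purple is not meant.

How it is judged (in metres and radians):
On the way, in this order (a step that is already met when the one before it is completed fails the run):
1. the call button is pressed right down (value of joint call above 0.0045 m), for 0.05 s.
2. the fingertips point at the stray yellow tin from just above its lid (tool point within 30 mm level, 22 to 85 mm up), the button let go (horizontal distance between the grasp point and corn_can_top below 0.03 m and height (world z) of the grasp point between 0.122 and 0.185 m and value of joint call below 0.002 m), for 1.5 s.
3. the fingertips point at the empty bay from just above its liner (horizontal distance between the grasp point and empty_bay below 0.03 m and height (world z) of the grasp point between 0.144 and 0.207 m), for 0.5 s.
At the end, for the whole second after the job is handed in: The tool point is still within 30 mm, measured level, of the middle of the empty bay and 22 to 85 mm above its liner, touching nothing; the button is up; every tin is at rest within 10 mm of where it started, the two standing tins upright (all of step 3 and value of joint call below 0.002 m and distance of each of corn_can, soup_can, red_can, green_can, blue_can from where it was at the start of the episode below 0.01 m and linear speed of each of corn_can, soup_can, red_can, green_can, blue_can below 0.02 m/s and angle between each of corn_can, soup_can's own z axis and vertical below 0.1 rad).
It fails at once if a tin, the rack or the liner is touched (contact force between any of the arm, the fingers and corn_can above 0.3 N or contact force between any of the arm, the fingers and soup_can above 0.3 N or contact force between any of the arm, the fingers and red_can above 0.3 N or contact force between any of the arm, the fingers and green_can above 0.3 N or contact force between any of the arm, the fingers and blue_can above 0.3 N or contact force between any of the arm, the fingers and rack above 0.3 N or contact force between any of the arm, the fingers and liner above 0.3 N).
It fails at once if a tin is moved by more than 10 mm (distance of any of corn_can, soup_can, red_can, green_can, blue_can from where it was at the start of the episode above 0.01 m).
It fails at once if the fingertips come down over another tin (tool point within 30 mm of its middle, measured level, and less than 55 mm above its top) ((horizontal distance between the grasp point and soup_can_top below 0.03 m and height (world z) of the grasp point below 0.155 m) or (horizontal distance between the grasp point and red_can_top below 0.03 m and height (world z) of the grasp point below 0.2312 m) or (horizontal distance between the grasp point and green_can_top below 0.03 m and height (world z) of the grasp point below 0.2312 m) or (horizontal distance between the grasp point and blue_can_top below 0.03 m and height (world z) of the grasp point below 0.2312 m)).
It also fails if it takes over 58 s, if anything falls off the work surface, if the arm or the gripper's body presses on something with over 40 N, if the wrist force passes 120 N, or if a joint passes its speed limit or range.

## Robot

A 7-joint arm with a two-finger parallel gripper is mounted at the origin on the work surface. World frame = base frame: x ahead of the robot, y to its left, z up, the work surface at z = 0. Lengths are in m, angles in degrees, forces in N, time in s.
With the tool pointing down it reaches from about 0.35 to 0.9 m from the base axis. Payload 7.2 kg.
Tool frame: the origin (TCP) lies between the finger pads, 19 mm behind the fingertips; this is the grasp point; z points along the fingers, x is the direction in which the jaws open and shut, and the axes are right-handed (so a half turn about z gives the same grasp; the last joint's range is limited). The gripper opens to 88 mm and grips with 3 to 60 N. Pads are 20 mm wide; open, the fingers measure 115 mm over their backs; the gripper's body (75 mm by 178 mm) begins 61 mm behind the grasp point.
Start: joints at [-76.96, 23.554, -0.728, 91.456, 0.321, 64.991, -4.71], TCP at [0.182, 0.598, 0.241] pointing down, gripper open.
Joint ranges: [-169.25, 169.25], [-16.82, 113.86], [-84.01, 82.57], [7.8, 145.47], [-59.2, 239.2], [7.22, 106.19], [-163.78, 163.78]. Speed limits (degrees/s): [136.94, 136.94, 172.46, 172.46, 180, 180, 180].

## Interface

Orientations are given as a 3x3 rotation matrix whose columns are the frame's x, y, z axes.
In Python, from bench import ctrl, eyes gives the robot as it stands. The module is installed in compiled form; this text tells all that it offers.
- The arm moves only by the shell command python3 -m crank 'ROWS'. ROWS is JSON, one flat list of numbers, 7 for each row, row after row: the closure, from 0 (fully open) to 1 (shut), then the shift along the tool's x, y, z in m, then the turn, a rotation vector about the tool's x, y, z in degrees. In form: [hand, dx, dy, dz, wx, wy, wz, hand, dx, dy, dz, wx, wy, wz, ...]. A call has 1 to 20 rows; each row is the pose to reach, as a shift and turn from the pose commanded when the call began, along the tool's axes at that moment; what a row does not reach only later rows make up. A row lasts 1/12 s, in which the tool goes at most 41.7 mm and 7.16 degrees, less where a joint would pass 70% of its speed; a pose out of reach is approached as far as the arm can. A call with a gripper value outside its range is refused whole. The fingers move at their own pace and stop on an object; the grip force is fixed at half the most. Time passes only in rows, so rows that repeat a pose let the fingers close. It gives the time, the measured TCP pose, the force and the opening at its end, in the units of the state.
- ctrl.state(): the state, without advancing time (a new reading comes with each control period).
- eyes.grab_frame(name): name is "scene" or "top" or "wrist"; returns (picture, depth): 400x640x3 uint8, red, green, blue; 400x640 float32, m along the optical axis (not along the pixel's ray), 0 where there is no reading.
- eyes.camera_model(name): a dict with "K" (3x3 intrinsics, pixels), "xyz" and "attitude" of the camera in the world; the wrist camera has in their place "hand_eye" (4x4, takes a point from camera to tool coordinates, whose origin is the TCP and whose axes are the tool frame's). Camera axes: x right, y down, z forward; pixel columns grow to the right and rows downward; lengths in m; the calibration is good to about 2 mm. The wrist camera is an equidistant fisheye: a pixel r from the principal point sees the ray r / f radians off the axis. A picture is of the moment at which its call begins: read the wrist's pose just before it. camera_model takes no time and is no camera call.
- ctrl.sign_off(): hands the job in, once; it reports no verdict.
The state is a dict: "t": time; "joint_positions": joint angles; "qvel": joint speeds; "effort": joint torques, N m; "eef_pos": TCP position; "tcp_rot": TCP orientation; "ft_force": force on the tool from outside, world axes, zero at the start; "torque": the same for the moment, N m; "gripper_width": finger opening in m.
Only numpy, scipy, OpenCV 4.12 (cv2) and the standard library are available. Lean on these libraries where they do the work, as an engineer would, in place of code of your own. Each camera call takes 0.05 s, during which the arm holds its last target. There are 200 camera calls.

## Working session

There is one attempt and no reset: what is moved stays moved. The work goes in short steps, Python scripts to look and compute and a shell command to move; the robot and the scene stay as the last step left them, time stands still between calls to the robot, and variables do not carry over. Pictures are saved under pics/ and viewed, about 8 in all and at most 12, crops included, and the job is handed in when it is done.

```bash
mkdir -p pics; python3 - <<'E'
from bench import ctrl, eyes
import cv2,numpy as np
s=ctrl.state();print(s)
for n in("top","scene"):
    p,d=eyes.grab_frame(n);np.savez(f"pics/{n}.npz",p=p,d=d);cv2.imwrite(f"pics/{n}1.png",p[:,:,::-1]);print(n,eyes.camera_model(n))
print(eyes.camera_model("wrist"))
E
```

```text
{'t': 0.0, 'joint_positions': array([-76.95976053,  23.59907434,  -0.72781418,  91.50291973,
         0.32273394,  64.99052327,  -4.70861875]), 'qvel': array([-0.05572411,  0.03832756,  0.00514609,  0.01027303, -0.05361462,
        0.02932467, -0.02176566]), 'effort': array([ 3.47172283e-05, -5.87941182e+01,  6.41651675e-01, -2.91082478e+01,
       -5.38862462e-02,  1.81797857e-02,  1.43047205e-04]), 'eef_pos': array([0.18210417, 0.59739236, 0.24052744]), 'tcp_rot': array([[ 2.91453369e-01,  9.56584984e-01, -3.19407621e-04],
       [ 9.56583745e-01, -2.91453508e-01, -1.54651463e-03],
       [-1.57246514e-03,  1.45196760e-04, -9.99998753e-01]]), 'ft_force': array([-0.26349436, -0.50603565,  0.19446546]), 'torque': array([-0.00846181, -0.00513836, -0.03399832]), 'gripper_width': 0.08766625679549903}
top {'K': array([[405.01276033,   0.        , 324.8445516 ],
       [  0.        , 405.01276033, 205.86345364],
       [  0.        ,   0.        ,   1.        ]]), 'xyz': array([ 0.47853974, -0.01786209,  0.98072299]), 'attitude': array([[-0.01884757, -0.98179923,  0.18898422],
       [-0.
[... 278 characters left out ...]
, 0.19725925, 0.53026088]), 'attitude': array([[-0.33132821,  0.51815366, -0.7885039 ],
       [ 0.94341311,  0.16962152, -0.28495657],
       [-0.01390406, -0.83829906, -0.54503335]])}
{'K': array([[309.70691629,   0.        , 323.93434867],
       [  0.        , 309.70691629, 194.39499176],
       [  0.        ,   0.        ,   1.        ]]), 'hand_eye': array([[ 9.99999583e-01,  5.51777212e-04,  7.28175230e-04,
        -9.54481821e-04],
       [-7.35444456e-04,  9.59041185e-01,  2.83265715e-01,
        -7.85651063e-02],
       [-5.42050468e-04, -2.83266132e-01,  9.59041190e-01,
        -1.44631928e-01],
       [ 0.00000000e+00,  0.00000000e+00,  0.00000000e+00,
         1.00000000e+00]])}
```

View pics/top1.png

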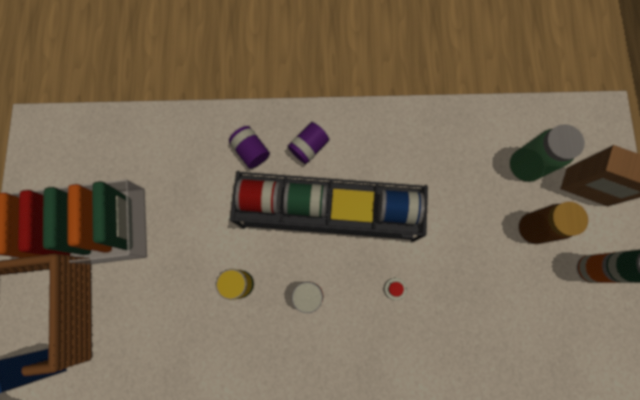

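View pics/scene1.png

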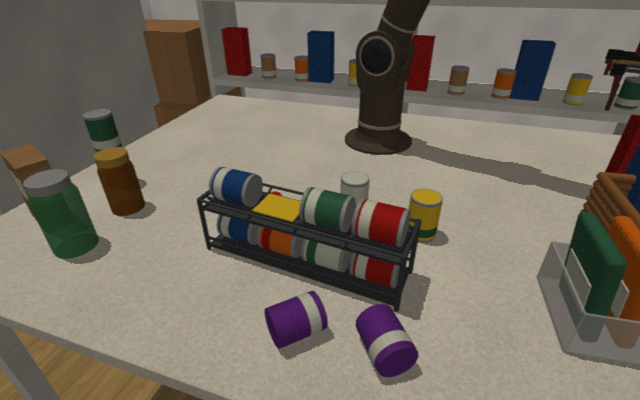

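The top view shows the yellow-lidded tin at (234,284), the white tin at (307,297), the red button at (396,289) and the yellow liner at (352,205). Red, green and blue tins lie in the rack, and two purple look-alikes lie behind it. The scene view agrees: the only yellow tin on the board is at (425,213) and has a green band. The yellow tin at (578,88) is on the background shelf. Next I measure these and make one confirming crop.

```bash
cat > h.py <<'E'
import numpy as np,cv2
from bench import ctrl,eyes
def ray(n,uv,z):
    c=eyes.camera_model(n);r=c["attitude"]@np.linalg.solve(c["K"],[*uv,1.]);return c["xyz"]+r*(z-c["xyz"][2])/r[2]
def dep(n,uv,d):
    c=eyes.camera_model(n);return c["xyz"]+c["attitude"]@(np.linalg.solve(c["K"],[*uv,1.])*d)
E
python3 - <<'E'
from h import *
f=np.load("pics/top.npz");p,d=f["p"],f["d"]
hsv=cv2.cvtColor(p,cv2.COLOR_RGB2HSV)
def m(lo,hi,roi):
    k=cv2.inRange(hsv,lo,hi);z=np.zeros_like(k);a,b,c,e=roi;z[b:e,a:c]=k[b:e,a:c];return z
its={"corn":((20,120,60),(35,255,255),(205,255,265,315),.1),"liner":((20,120,60),(35,255,255),(320,170,385,235),.122),
"btn":((0,150,60),(8,255,255),(380,270,415,310),.03)}
for n,(lo,hi,roi,z) in its.items():
    k=m(lo,hi,roi);c=max(cv2.findContours(k,0,2)[0],key=cv2.contourArea);r=cv2.minAreaRect(c)
    ce=r[0];dd=np.median(d[k>0]);print(n,r,ray("top",ce,z),dep("top",ce,dd))
# lids via height
H=np.zeros(d.shape)
c=eyes.camera_model("top");u,v=np.meshgrid(np.arange(640),np.arange(400))
P=c["xyz"]+(np.stack([u,v,np.ones_like(u)],-1)@np.linalg.inv(c["K"]).T*d[...,None])@c["attitude"].T
for n,(a,b,e,g),(z0,z1) in [("corn",(205,255,265,315),(.09,.11)),("soup",(280,270,335,325),(.09,.11)),("btn",(380,270,415,310),(.012,.2)),("rackcans",(230,165,432,245),(.165,.19))]:
    q=P[b:g,a:e].reshape(-1,3);q=q[(q[:,2]>z0)&(q[:,2]<z1)]
    if len(q): print(n,len(q),q.mean(0),q.min(0),q.max(0))
q=P[282:298,388:404];print(np.round(q[8,:,2],3))
L=[ray("top",x,.176) for x in ((259,196),(306,199),(402,207))];print(L)
a=cv2.resize(p[155:325,205:435],None,fx=3,fy=3,interpolation=2)[:,:,::-1];cv2.imwrite("pics/crop1.png",a)
E
```

```text
corn ((230.5, 284.0), (28.0, 27.0), 90.0) [0.48197284 0.19120655 0.1       ] [0.48197782 0.19151005 0.09872147]
liner ((352.1470642089844, 205.08824157714844), (43.103431701660156, 32.059139251708984), 4.39870548248291) [ 0.64430412 -0.07285957  0.122     ] [ 0.64444706 -0.072907    0.12125949]
btn ((395.5, 288.5), (13.0, 13.0), 90.0) [ 0.46493429 -0.17209756  0.03      ] [ 0.46481887 -0.17340597  0.0219348 ]
corn 777 [0.48296839 0.19084924 0.09936083] [0.45029854 0.15908163 0.09002258] [0.51616733 0.22468234 0.10525131]
soup 770 [0.45232823 0.028592   0.09961455] [ 0.42072208 -0.00401865  0.09044652] [0.48532779 0.05991989 0.10460456]
btn 271 [ 0.46582096 -0.17341319  0.01911723] [ 0.44067923 -0.19742611  0.01202441] [ 0.48895202 -0.14991014  0.0256376 ]
rackcans 2921 [ 0.65027335 -0.00778766  0.17278943] [ 0.60630332 -0.21576087  0.16500831] [0.6938979  0.17034988 0.17995695]
[0.015 0.021 0.021 0.025 0.024 0.022 0.021 0.024 0.023 0.02  0.025 0.021
 0.023 0.02  0.023 0.018]
[array([0.65659444, 0.1194834 , 0.176     ]), array([0.64838532, 0.02384751, 0.176     ]), array([ 0.62789246, -0.16985921,  0.176     ])]
```

View pics/crop1.png

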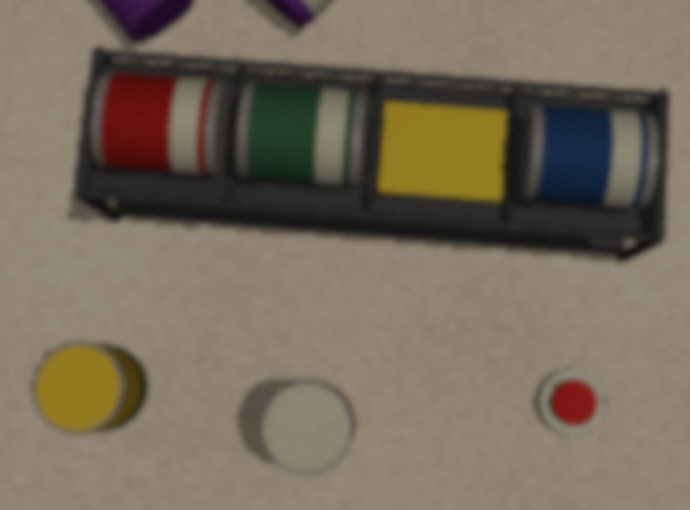

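Objects are confirmed: the stray yellow tin is at crop (78,387), the liner at (443,150) and the button at (574,402). The purple tins are ignored. I rise first, then move over the middle of the board, turning the tool so that x is world x, with the hand shut.

```bash
python3 -m crank '[1,0,0,-0.04,0,0,0, 1,0,0,-0.08,0,0,0, 1,0,0,-0.1,0,0,0, 1,0,0,-0.1,0,0,0, 1,-0.485,0.459,-0.1,0,0,73, 1,-0.485,0.459,-0.1,0,0,73, 1,-0.485,0.459,-0.1,0,0,73, 1,-0.485,0.459,-0.1,0,0,73, 1,-0.485,0.459,-0.1,0,0,73, 1,-0.485,0.459,-0.1,0,0,73, 1,-0.485,0.459,-0.1,0,0,73, 1,-0.485,0.459,-0.1,0,0,73, 1,-0.485,0.459,-0.1,0,0,73, 1,-0.485,0.459,-0.1,0,0,73, 1,-0.485,0.459,-0.1,0,0,73, 1,-0.485,0.459,-0.1,0,0,73, 1,-0.485,0.459,-0.1,0,0,73, 1,-0.485,0.459,-0.1,0,0,73, 1,-0.485,0.459,-0.1,0,0,73, 1,-0.485,0.459,-0.1,0,0,73]'
```

```text
t: 1.77
eef_pos: [0.4794, -0.001, 0.3409]
tcp_rot: [[1.0, 0.001, -0.0], [0.001, -1.0, 0.0], [-0.0, -0.0, -1.0]]
ft_force: [0.6, 0.3, -0.3]
gripper_width: 0.0003
```

```bash
python3 -m crank '[1,-0.014,0.172,0.05,0,0,-90, 1,-0.014,0.172,0.05,0,0,-90, 1,-0.014,0.172,0.05,0,0,-90, 1,-0.014,0.172,0.05,0,0,-90, 1,-0.014,0.172,0.05,0,0,-90, 1,-0.014,0.172,0.2,0,0,-90, 1,-0.014,0.172,0.2,0,0,-90, 1,-0.014,0.172,0.2,0,0,-90, 1,-0.014,0.172,0.2,0,0,-90, 1,-0.014,0.172,0.2,0,0,-90, 1,-0.014,0.172,0.2,0,0,-90, 1,-0.014,0.172,0.2,0,0,-90, 1,-0.014,0.172,0.2,0,0,-90, 1,-0.014,0.172,0.2,0,0,-90, 1,-0.014,0.172,0.2,0,0,-90]' && python3 - <<'E'
from h import *
s=ctrl.state();p,d=eyes.grab_frame("wrist");cv2.imwrite("pics/w1.png",p[:,:,::-1])
c=eyes.camera_model("wrist");K=c["K"]
k=cv2.inRange(cv2.cvtColor(p,cv2.COLOR_RGB2HSV),(0,150,50),(8,255,255))
for q in cv2.findContours(k,0,2)[0]:
    if cv2.contourArea(q)<150: continue
    (u,v),r=cv2.minEnclosingCircle(q);e=np.array([u-K[0,2],v-K[1,2]])/K[0,0];t=np.hypot(*e)
    ry=np.r_[np.sin(t)*e/t,np.cos(t)];A=c["hand_eye"];R=s["tcp_rot"]
    o=s["eef_pos"]+R@A[:3,3];w=R@A[:3,:3]@ry;print((u,v),r,o+w*(.0225-o[2])/w[2])
E
```

```text
t: 3.02
eef_pos: [0.4649, -0.1709, 0.1407]
tcp_rot: [[-0.004, 1.0, -0.001], [1.0, 0.004, 0.0], [0.0, -0.001, -1.0]]
ft_force: [-0.4, 0.4, 0.6]
gripper_width: 0.0007
(609.5, 381.9864807128906) 19.992843627929688 [0.91859867 0.49908886 0.0225    ]
(516.5, 178.0) 31.784528732299805 [0.44566941 0.02182343 0.0225    ]
```

View pics/w1.png

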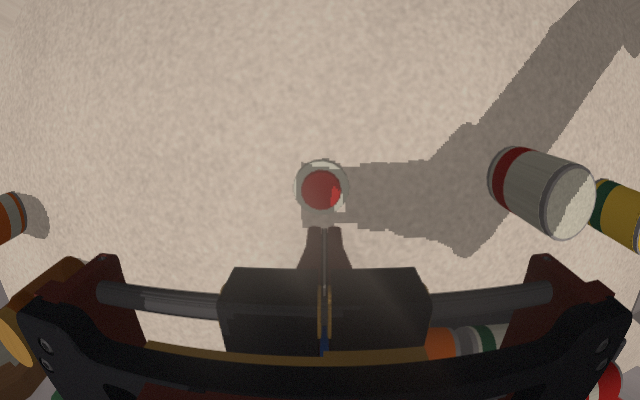

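The wrist view shows the button at (321,189), almost straight below: about (0.460,-0.174), which agrees with the top view. I descend and press.

```bash
python3 -m crank '[1,-0.003,-0.003,0.04,0,0,0, 1,-0.003,-0.003,0.08,0,0,0, 1,-0.003,-0.003,0.095,0,0,0, 1,-0.003,-0.003,0.1,0,0,0, 1,-0.003,-0.003,0.102,0,0,0, 1,-0.003,-0.003,0.103,0,0,0, 1,-0.003,-0.003,0.103,0,0,0]'
```

```text
t: 3.65
eef_pos: [0.463, -0.1742, 0.0393]
tcp_rot: [[-0.0, 1.0, 0.001], [1.0, 0.0, -0.0], [-0.0, 0.001, -1.0]]
ft_force: [-2.6, 0.6, 2.0]
gripper_width: 0.0006
```

```bash
python3 -m crank '[1,0,0,0.0015,0,0,0, 1,0,0,0.003,0,0,0, 1,0,0,0.003,0,0,0]';python3 -m crank '[1,0,0,0.0015,0,0,0, 1,0,0,0.0015,0,0,0]'
```

```text
t: 3.9
eef_pos: [0.4634, -0.1742, 0.036]
tcp_rot: [[-0.001, 1.0, 0.002], [1.0, 0.001, -0.001], [-0.001, 0.002, -1.0]]
ft_force: [-1.1, -0.4, 4.8]
gripper_width: 0.0003
t: 4.07
eef_pos: [0.4634, -0.1742, 0.0349]
tcp_rot: [[-0.001, 1.0, 0.002], [1.0, 0.001, -0.0], [-0.0, 0.002, -1.0]]
ft_force: [-3.1, 0.4, 13.9]
gripper_width: 0.0007
```

The force jumped from 5 to 14 N, so the button has bottomed out. I press a touch more, hold, then lift.

```bash
python3 -m crank '[1,0,0,0.0007,0,0,0, 1,0,0,0.0007,0,0,0, 1,0,0,0.0007,0,0,0]'; python3 -m crank '[1,0,0,-0.03,0,0,0, 1,0,0,-0.07,0,0,0, 1,0,0,-0.11,0,0,0, 1,0,0,-0.15,0,0,0, 1,0,0,-0.19,0,0,0, 1,0,0,-0.23,0,0,0, 1,0,0,-0.25,0,0,0, 1,0,0,-0.25,0,0,0]'
```

```text
t: 4.32
eef_pos: [0.4634, -0.1743, 0.0347]
tcp_rot: [[-0.0, 1.0, 0.002], [1.0, 0.0, 0.0], [0.0, 0.002, -1.0]]
ft_force: [-5.8, 0.6, 22.8]
gripper_width: 0.0007
t: 4.98
eef_pos: [0.465, -0.1746, 0.2881]
tcp_rot: [[-0.001, 1.0, 0.009], [1.0, 0.001, -0.001], [-0.001, 0.009, -1.0]]
ft_force: [0.6, 0.8, -1.0]
gripper_width: 0.0009
```

```bash
python3 -m crank '[1,0.365,0.018,0,0,0,0, 1,0.365,0.018,0,0,0,0, 1,0.365,0.018,0,0,0,0, 1,0.365,0.018,0,0,0,0, 1,0.365,0.018,0,0,0,0, 1,0.365,0.018,0,0,0,0, 1,0.365,0.018,0,0,0,0, 1,0.365,0.018,0,0,0,0, 1,0.365,0.018,0,0,0,0, 1,0.365,0.018,0,0,0,0, 1,0.365,0.018,0,0,0,0, 1,0.365,0.018,0.04,0,0,0, 1,0.365,0.018,0.04,0,0,0, 1,0.365,0.018,0.04,0,0,0]' && python3 - <<'E'
from h import *
s=ctrl.state();print(s["eef_pos"]);p,d=eyes.grab_frame("wrist");cv2.imwrite("pics/w2.png",p[:,:,::-1])
E
```

```text
t: 6.15
eef_pos: [0.4791, 0.1892, 0.2418]
tcp_rot: [[0.001, 1.0, -0.004], [1.0, -0.001, -0.002], [-0.002, -0.004, -1.0]]
ft_force: [0.2, 0.3, 1.1]
gripper_width: 0.0005
[0.47912307 0.18921186 0.24182997]
```

View pics/w2.png

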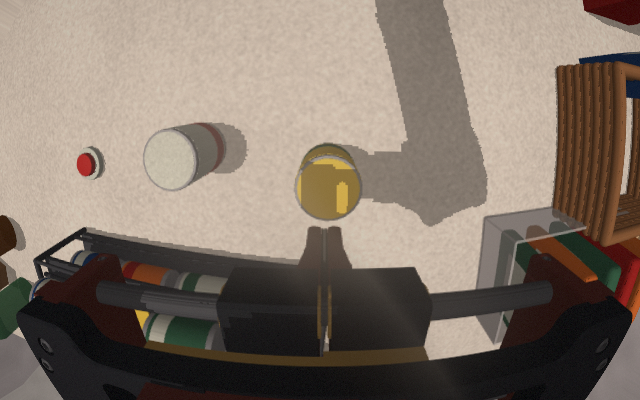

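The yellow tin's lid is at (329,188), directly below at about (0.479,0.193). I go down to z 0.15 and hold for over 2 s.

```bash
python3 -m crank '[1,0.002,0.001,0.03,0,0,0, 1,0.002,0.001,0.06,0,0,0, 1,0.002,0.001,0.08,0,0,0, 1,0.002,0.001,0.092,0,0,0, 1,0.002,0.001,0.092,0,0,0, 1,0.002,0.001,0.092,0,0,0, 1,0.002,0.001,0.092,0,0,0, 1,0.002,0.001,0.092,0,0,0, 1,0.002,0.001,0.092,0,0,0, 1,0.002,0.001,0.092,0,0,0, 1,0.002,0.001,0.092,0,0,0, 1,0.002,0.001,0.092,0,0,0]'; for i in 1 2; do python3 -m crank '[1,0,0,0,0,0,0, 1,0,0,0,0,0,0, 1,0,0,0,0,0,0, 1,0,0,0,0,0,0, 1,0,0,0,0,0,0, 1,0,0,0,0,0,0, 1,0,0,0,0,0,0, 1,0,0,0,0,0,0, 1,0,0,0,0,0,0, 1,0,0,0,0,0,0, 1,0,0,0,0,0,0, 1,0,0,0,0,0,0]'; done; python3 -m crank '[1,0,0,-0.04,0,0,0, 1,0,0,-0.08,0,0,0, 1,0,0,-0.12,0,0,0, 1,0,0,-0.15,0,0,0, 1,0,0,-0.15,0,0,0]'
```

```text
t: 7.2
eef_pos: [0.4813, 0.1932, 0.1514]
tcp_rot: [[-0.001, 1.0, 0.0], [1.0, 0.001, 0.0], [0.0, 0.0, -1.0]]
ft_force: [0.3, 0.1, 0.3]
gripper_width: 0.0002
t: 8.2
eef_pos: [0.4812, 0.1931, 0.1511]
tcp_rot: [[-0.001, 1.0, 0.0], [1.0, 0.001, 0.0], [0.0, 0.0, -1.0]]
ft_force: [-0.4, 0.6, 0.6]
gripper_width: 0.0006
t: 9.2
eef_pos: [0.4812, 0.1931, 0.1511]
tcp_rot: [[-0.001, 1.0, -0.0], [1.0, 0.001, 0.0], [0.0, -0.0, -1.0]]
ft_force: [-0.3, 0.3, -0.4]
gripper_width: 0.0001
t: 9.62
eef_pos: [0.4837, 0.194, 0.3076]
tcp_rot: [[-0.001, 1.0, 0.009], [1.0, 0.0, 0.005], [0.005, 0.009, -1.0]]
ft_force: [0.2, -0.8, 0.7]
gripper_width: 0.0005
```

```bash
python3 -m crank '[1,-0.266,0.163,0,0,0,0, 1,-0.266,0.163,0,0,0,0, 1,-0.266,0.163,0,0,0,0, 1,-0.266,0.163,0,0,0,0, 1,-0.266,0.163,0,0,0,0, 1,-0.266,0.163,0,0,0,0, 1,-0.266,0.163,0,0,0,0, 1,-0.266,0.163,0,0,0,0, 1,-0.266,0.163,0,0,0,0, 1,-0.266,0.163,0,0,0,0, 1,-0.266,0.163,0,0,0,0, 1,-0.266,0.163,0,0,0,0]' && python3 - <<'E'
from h import *
s=ctrl.state();print(s["eef_pos"]);p,d=eyes.grab_frame("wrist");cv2.imwrite("pics/w3.png",p[:,:,::-1])
E
```

```text
t: 10.62
eef_pos: [0.6441, -0.0709, 0.3009]
tcp_rot: [[-0.003, 1.0, -0.0], [1.0, 0.003, 0.001], [0.001, -0.0, -1.0]]
ft_force: [-0.1, 0.5, 0.4]
gripper_width: 0.0002
[ 0.64411687 -0.07088324  0.30092018]
```

View pics/w3.png

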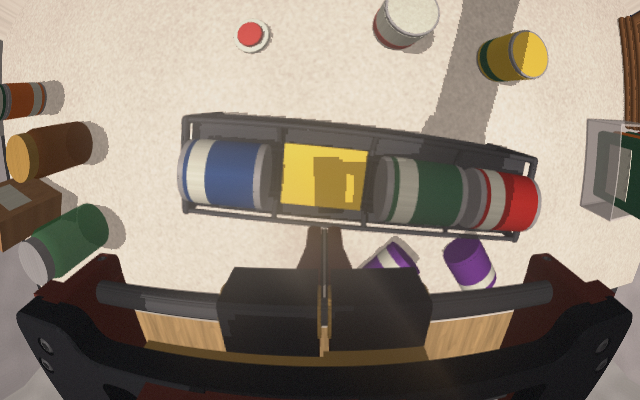

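The liner is centred at about (325,176), which gives (0.641,-0.071). This agrees with the top view to 3 mm. I descend to z 0.175.

```bash
python3 -m crank '[1,-0.001,-0.001,0.03,0,0,0, 1,-0.001,-0.001,0.06,0,0,0, 1,-0.001,-0.001,0.09,0,0,0, 1,-0.001,-0.001,0.11,0,0,0, 1,-0.001,-0.001,0.12,0,0,0, 1,-0.001,-0.001,0.126,0,0,0, 1,-0.001,-0.001,0.126,0,0,0, 1,-0.001,-0.001,0.126,0,0,0, 1,-0.001,-0.001,0.126,0,0,0, 1,-0.001,-0.001,0.126,0,0,0]';  python3 -m crank '[1,0,0,0,0,0,0, 1,0,0,0,0,0,0, 1,0,0,0,0,0,0, 1,0,0,0,0,0,0, 1,0,0,0,0,0,0, 1,0,0,0,0,0,0, 1,0,0,0,0,0,0, 1,0,0,0,0,0,0, 1,0,0,0,0,0,0, 1,0,0,0,0,0,0, 1,0,0,0,0,0,0, 1,0,0,0,0,0,0]'; python3 - <<'E'
from h import *
p,d=eyes.grab_frame("scene");cv2.imwrite("pics/s2.png",p[:,:,::-1])
E
```

```text
t: 11.5
eef_pos: [0.6442, -0.0738, 0.1766]
tcp_rot: [[-0.001, 1.0, 0.002], [1.0, 0.001, 0.0], [0.0, 0.002, -1.0]]
ft_force: [0.2, -0.4, 0.5]
gripper_width: 0.0003
t: 12.5
eef_pos: [0.6435, -0.0737, 0.1751]
tcp_rot: [[-0.001, 1.0, 0.0], [1.0, 0.001, 0.0], [0.0, 0.0, -1.0]]
ft_force: [0.5, -0.3, 0.4]
gripper_width: 0.0004
```

View pics/s2.png

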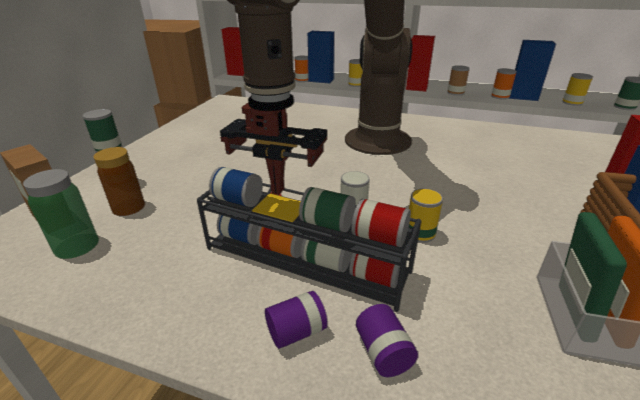

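The fingertips at (277,192) hover over the liner at (278,207). All the tins are where they were in the first scene picture.

```bash
python3 -c "
from bench import ctrl
print(ctrl.sign_off())"
```

```text
the job is handed in; nothing more can be done
None
```

I carried out all three steps and handed the job in at about 12.6 s; sign-off reports no verdict.

- **Button:** I pressed it until it bottomed out. The force jumped from 5 to 14 N, and to 23 N at the end of the hold. I then lifted clear to let it spring back. I did not measure its return, but it looked up in the later wrist views.
- **Yellow tin:** I held at (0.481, 0.193, 0.151) for over 2 s. That is within 3 mm, measured level, of both lid estimates, with the fingertips about 3 cm above the lid.
- **Empty bay:** The arm finished still pointing at (0.6435, -0.074, 0.175), with the fingertips about 34 mm above the liner. The top and wrist estimates of the liner's middle agree to within 4 mm.

The final wrist force was only noise, under 1 N. In the last scene picture every tin looked unmoved, judged by eye. No check failed or disagreed beyond a few millimetres. One automatic colour search for the button in the wrist view missed it because of shadow, so I worked its position out from the pixel by hand.

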